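Find the binding swing cover and nest the dish in the sound station

ROBOT

A 6-joint arm with a two-finger parallel gripper is mounted at the origin on the work surface. World frame = base frame: x ahead of the robot, y to its left, z up, the work surface at z = 0. Lengths are in mm, angles in rad, forces in N, time in s.
With the tool pointing down it reaches from about 300 to 850 mm from the base axis. Payload 5.4 kg.
Tool frame: the origin (TCP) lies midway between the tips of the shut fingers; the grasp point (between the pads) lies 19 mm behind it; z points along the fingers, x is the direction in which the jaws open and shut, and the axes are right-handed (so a half turn about z gives the same grasp; the last joint's range is limited). The gripper opens to 85 mm and grips with 20 to 120 N. Pads are 22 mm wide; open, the fingers measure 114 mm over their backs; the gripper's body (76 mm by 85 mm) begins 54 mm behind the grasp point. The pads swing forward as they close: fully open they stand 13 mm farther back than shut.
Start: joints at [-1.412, 0.158, 1.597, -0, 1.386, -0.21], TCP at [207.261, -536.329, 231.299] pointing down, gripper open.
Joint ranges: [-2.91, 2.91], [-0.94, 2.29], [0.18, 2.7], [-1.29, 4.43], [0.17, 2.64], [-3, 3]. Speed limits (rad/s): [2.57, 2.57, 3.14, 3.14, 3.14, 3.14].

INTERFACE

Orientations are given as a rotation vector (axis times angle).
In Python, from plant import sense, capture, camera_params, finish_job gives the robot as it stands.
- The arm moves only by the shell command python3 -m crank 'ROWS' [OPENING]. ROWS is JSON, a list that holds one entry, the list of rows, each a list of 6 numbers: the shift along the tool's x, y, z in mm, then the turn, a rotation vector about the tool's x, y, z in degrees. In form: [[[x, y, z, rx, ry, rz], ...]]. A call has 1 to 10 rows; each row is the pose to reach, as a shift and turn from the pose commanded when the call began, along the tool's axes at that moment; what a row does not reach only later rows make up. A row lasts 1/8 s, in which the tool goes at most 62.5 mm and 10.7 degrees, less where a joint would pass 70% of its speed; a pose out of reach is approached as far as the arm can. A call with a gripper value outside its range is refused whole. OPENING is the finger opening in mm, from 0 to 85.4, set as the call begins (- or left out, the last holds). The fingers move at their own pace and stop on an object; the grip force is fixed at half the most. Time passes only in rows, so rows that repeat a pose let the fingers close. It gives the time, the measured TCP pose, the force and the opening at its end, in the units of the state.
- sense(): the state, without advancing time (a new reading comes with each control period).
- capture(name): name is "scene" or "top"; returns the picture (420x560x3 uint8, blue, green, red); there is no depth.
- camera_params(name): a dict with "fx", "fy", "cx", "cy" (pixels), "R" (3x3) and "t" (3): a world point X has camera coordinates R X + t. Camera axes: x right, y down, z forward; pixel columns grow to the right and rows downward; lengths in mm; the calibration is good to about 2 mm. A picture is of the moment at which its call begins. camera_params takes no time and is no camera call.
- finish_job(): hands the job in, once; it reports no verdict.
The state is a dict: "time_s": time; "joints": joint angles; "joint_velocities": joint speeds; "joint_torque": joint torques, N m; "eef_pos": TCP position; "tool_rot": TCP orientation; "ft_force": force on the tool from outside, world axes, zero at the start; "ft_torque": the same for the moment, N m; "finger_gap": finger opening in mm.
Only numpy, scipy, OpenCV 4.12 (cv2) and the standard library are available. Lean on these libraries where they do the work, as an engineer would, in place of code of your own. Each camera call takes 0.05 s, during which the arm holds its last target. There are 200 camera calls.

TASK

One of the two dish stations has a swing-aside cover whose hinge binds part-way. Push each cover outwards by its upright tab with closed fingers, without gripping it, first the robot's left and then its right, until it is wide open or you feel it push back firmly (some 5 N more than the free swing), never pressing harder than about 15 N on any part of a station. Shut the binding cover again, leave the sound one wide open, set the small dish flat into the nest of the sound station, and leave the other things on the table where they are.

Things in the scene. Friction and masses are not known exactly. Their poses are not given: they have to be found in the camera images.
- left_station: The left dish station (on the left as seen from the robot, +y): a heavy fixed plastic base 185 mm (its own x) by 130 mm (y) by 40 mm high, origin under its centre, its -x end roughly towards the robot. Its cover pivots on a pin 40 mm to +x of the origin. Which of the two stations binds differs from start to start.
- left_hinge (a point): A point on the upright hinge axis of the left cover, at the half height of the tab (81.5 mm above the table). The cover is an aluminium plate 135 mm long and 66 mm wide, its top 59 mm above the table, 14 mm clear of the base's top; a hub of 34 mm diameter on the axis rises to 71 mm.
- left_tab: The upright tab on the free end of the left cover: a flat fin, 35 mm along the cover (its own x, pointing to the hinge), 8 mm thick (y), 45 mm tall, centred 112.5 mm from the hinge axis; origin at the centre of its foot, 59 mm above the table. Push on its broad faces; a grip counts as pressing. Angle 0 is a hard stop; under 0.08 rad counts as shut.
- left_cover (a joint): Angle of the left cover, rad: 0 shut (over the nest), growing as the tab swings to the robot's left (clockwise from above); end stop 1.75. Starts at 0 to 0.2, stays where left. A sound hinge takes 1 to 2 N at the tab throughout. A binding one is as easy at first; from some point between 0.4 and 0.9 it pushes back, some 5 N more per 10 mm at the tab, and springs back to there when let go.
- left_nest (a point): Centre of the floor of the left round nest, 62 mm wide and 6 mm deep, in the top of the base (floor 34 mm, rim 40 mm above the table), 70 mm from the hinge axis. Hidden beneath the cover when shut.
- right_station: The right dish station (on the right as seen from the robot, -y): a heavy fixed plastic base 185 mm (its own x) by 130 mm (y) by 40 mm high, origin under its centre, its -x end roughly towards the robot. Its cover pivots on a pin 40 mm to +x of the origin. Which of the two stations binds differs from start to start.
- right_hinge (a point): A point on the upright hinge axis of the right cover, at the half height of the tab (81.5 mm above the table). The cover is an aluminium plate 135 mm long and 66 mm wide, its top 59 mm above the table, 14 mm clear of the base's top; a hub of 34 mm diameter on the axis rises to 71 mm.
- right_tab: The upright tab on the free end of the right cover: a flat fin, 35 mm along the cover (its own x, pointing to the hinge), 8 mm thick (y), 45 mm tall, centred 112.5 mm from the hinge axis; origin at the centre of its foot, 59 mm above the table. Push on its broad faces; a grip counts as pressing. Angle 0 is a hard stop; under 0.08 rad counts as shut.
- right_cover (a joint): Angle of the right cover, rad: 0 shut (over the nest), growing as the tab swings to the robot's right (counter-clockwise from above); end stop 1.75. Starts at 0 to 0.2, stays where left. A sound hinge takes 1 to 2 N at the tab throughout. A binding one is as easy at first; from some point between 0.4 and 0.9 it pushes back, some 5 N more per 10 mm at the tab, and springs back to there when let go.
- right_nest (a point): Centre of the floor of the right round nest, 62 mm wide and 6 mm deep, in the top of the base (floor 34 mm, rim 40 mm above the table), 70 mm from the hinge axis. Hidden beneath the cover when shut.
- dish_center (a point): Centre of the small covered dish, a clear flat cylinder 56 mm across and 16 mm high with pale filling, about 40 g, standing on the table between the stations; z is its axis. The other dishes are 90 mm across.
- big_dish_1: Bystander: flat round covered dish, 90 mm across, 15 mm high, pale filling; origin at the centre of its underside.
- big_dish_2: Bystander: flat round covered dish, 90 mm across, 15 mm high, brown filling; origin at the centre of its underside.
- big_dish_3: Bystander: flat round covered dish, 90 mm across, 15 mm high, reddish filling; origin at the centre of its underside.
- bottle: Bystander: capped glass jar, 54 mm across, 110 mm high; origin at the centre of its underside.
- cap: Bystander: loose bottle cap lying flat, 36 mm across, 16 mm high; origin at the centre of its underside.
- beaker: Bystander: open glass beaker, 64 mm across, 85 mm high; origin at the centre of its underside.
- spoon: Bystander: wooden-handled steel spoon, 160 mm long, lying flat; origin at about its middle.

How it is judged (in metres and radians):
On the way, in this order (a step that is already met when the one before it is completed fails the run):
1. the left cover is swung wide open, or its tab is pushed with over 4 N beyond 0.4 rad (it binds) ((value of joint left_cover above 1.3 rad or (value of joint left_cover above 0.4 rad and contact force between the fingers and left_tab above 4 N))), for 0.1 s.
2. then the same for the right cover ((value of joint right_cover above 1.3 rad or (value of joint right_cover above 0.4 rad and contact force between the fingers and right_tab above 4 N))), for 0.1 s.
At the end, for the whole second after the job is handed in: One cover stands wide open (over 1.3 rad) and still, the other is shut (under 0.08 rad); the small dish lies flat (within 0.08 rad) on the floor of the nest of the open station, within 6 mm of its centre (((value of joint left_cover above 1.3 rad and value of joint right_cover below 0.08 rad and horizontal distance between dish_center and left_nest below 0.006 m and z of dish_center in the frame of left_nest below 0.011 m and angle between dish_center's own z axis and vertical below 0.08 rad and velocity of joint left_cover below 0.05 rad/s) or (value of joint right_cover above 1.3 rad and value of joint left_cover below 0.08 rad and horizontal distance between dish_center and right_nest below 0.006 m and z of dish_center in the frame of right_nest below 0.011 m and angle between dish_center's own z axis and vertical below 0.08 rad and velocity of joint right_cover below 0.05 rad/s))); the robot touches nothing.
It fails at once if a station or its cover is pressed with more than 18 N (contact force between any of the fingers, the arm and left_station above 18 N or contact force between any of the fingers, the arm and right_station above 18 N).
It fails at once if a bystander is moved more than 20 mm (distance of any of big_dish_1, big_dish_2, big_dish_3, bottle, cap, beaker, spoon from where it was at the start of the episode above 0.02 m).
It also fails if it takes over 72 s, if anything falls off the work surface, if the arm or the gripper's body presses on something with over 40 N, if the wrist force passes 120 N, or if a joint passes its speed limit or range.

## Working session

There is one attempt and no reset: what is moved stays moved. The work goes in short steps, Python scripts to look and compute and a shell command to move; the robot and the scene stay as the last step left them, time stands still between calls to the robot, and variables do not carry over. Pictures are saved under pics/ and viewed, about 8 in all and at most 12, crops included, and the job is handed in when it is done.

```bash
ls; mkdir -p pics; python3 - <<'E'
from plant import *
import cv2,numpy as np
s=sense();print(s)
for n in("scene","top"):
    cv2.imwrite(f"pics/{n}0.png",capture(n));print(n,camera_params(n))
E
```

```text
pics
{'time_s': 0.0, 'joints': array([-1.41210373e+00,  1.59050856e-01,  1.59823798e+00, -5.49065634e-06,
        1.38622334e+00, -2.10103447e-01]), 'joint_velocities': array([ 0.00074451, -0.00058885,  0.00100878,  0.00053233, -0.0012904 ,
       -0.00141445]), 'joint_torque': array([-9.34103955e-04, -3.96008742e+01, -3.31428802e+01, -2.16231629e-04,
        8.50208133e-03,  1.86617126e-05]), 'eef_pos': array([ 207.16173177, -535.73213312,  230.31302067]), 'tool_rot': array([-2.58994840e+00,  1.77568241e+00,  2.08177997e-03]), 'ft_force': array([-0.02960697, -0.31351942,  0.2117189 ]), 'ft_torque': array([-0.05777369,  0.0109646 ,  0.03994749]), 'finger_gap': 85.60117277653696}
scene {'fx': 405.22552271736896, 'fy': 405.22552271736896, 'cx': 275.62029790549605, 'cy': 209.65776005844197, 'R': array([[-0.61678644,  0.78704112, -0.01186461],
       [ 0.6840519 ,  0.52849708, -0.50275624],
       [-0.38941942, -0.31820924, -0.8643468 ]]), 't': array([ 313.46718017, -358.85455923, 1379.30435233])}
top {'fx': 542.0425499409341, 'fy': 542.0425499409341, 'cx': 282.28432906473364, 'cy': 208.54807028418452, 'R': array([[ 0.01804769, -0.99983072, -0.00357849],
       [-0.97814882, -0.01691467, -0.20721673],
       [ 0.20712112,  0.00724008, -0.97828852]]), 't': array([  17.24093925,  548.55648733, 1825.50166876])}
```

View pics/scene0.png

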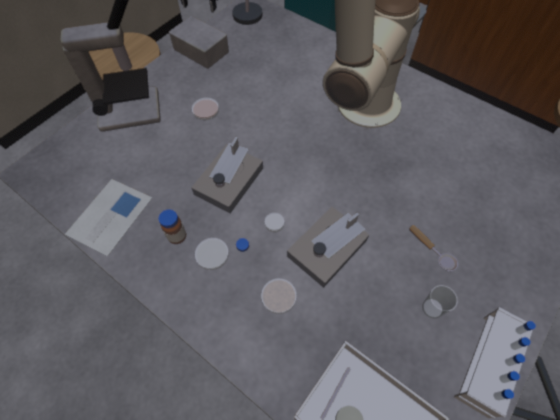

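View pics/top0.png

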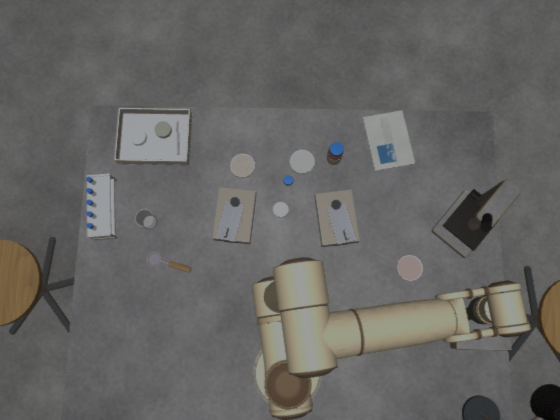

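The scene view shows the left station at about (328,243), the right at (228,175) and the small dish at (275,222). In the top view they are at (235,216), (337,218) and (281,210). The hubs in the top view are at (235,202) and (336,205), with the tabs at (227,233) and (345,236). Next I'll zoom in.

```bash
python3 - <<'E'
import cv2,numpy as np
a=cv2.imread("pics/top0.png")[180:255,205:365]
b=cv2.imread("pics/scene0.png")[130:290,185:375]
a=cv2.resize(a,None,fx=5,fy=5,interpolation=cv2.INTER_CUBIC)
cv2.imwrite("pics/ztop.png",cv2.convertScaleAbs(a,alpha=1.5))
b=cv2.resize(b,None,fx=3.7,fy=3.7,interpolation=cv2.INTER_CUBIC)
cv2.imwrite("pics/zscene.png",cv2.convertScaleAbs(b,alpha=1.5))
E
```

```text
(no output)
```

View pics/ztop.png

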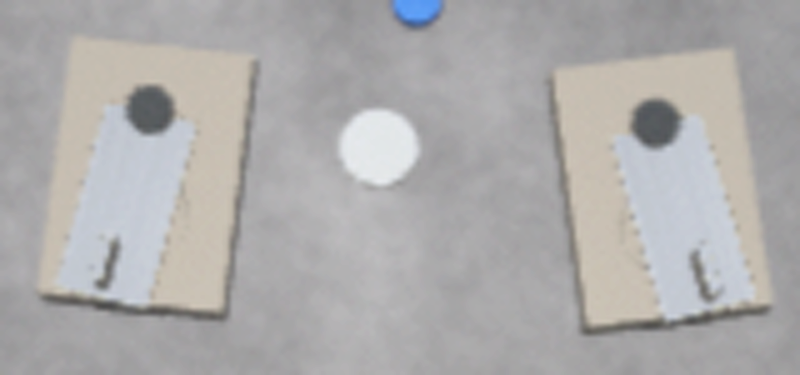

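View pics/zscene.png

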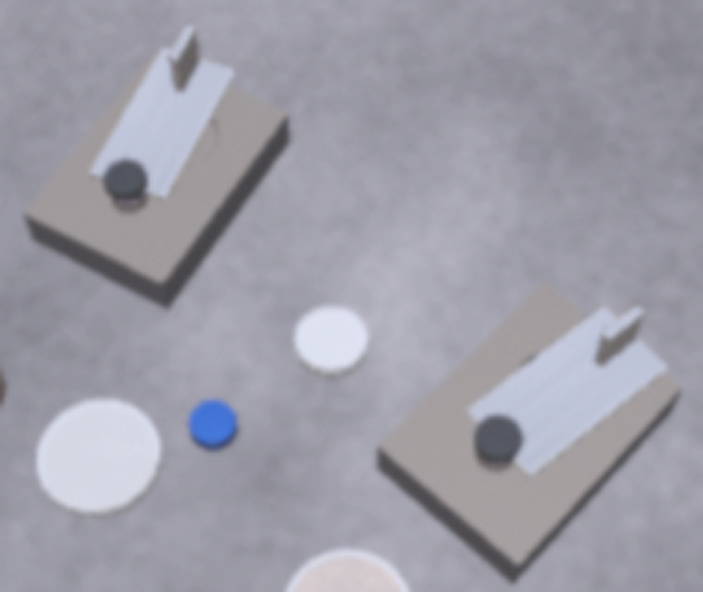

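```bash
cat > h.py <<'E'
import numpy as np
from plant import camera_params
C={n:camera_params(n) for n in("top","scene")}
def ray(n,px,z):
    c=C[n];R=np.array(c["R"]);o=-R.T@c["t"]
    d=R.T@np.array([(px[0]-c["cx"])/c["fx"],(px[1]-c["cy"])/c["fy"],1])
    return o+d*(z-o[2])/d[2]
def proj(n,X):
    c=C[n];p=np.array(c["R"])@X+c["t"];return np.array([c["fx"]*p[0]/p[2]+c["cx"],c["fy"]*p[1]/p[2]+c["cy"]])
T=lambda p:(p[0]/5+205-.4,p[1]/5+180-.4)
S=lambda p:(p[0]/3.7+185-.4,p[1]/3.7+130-.4)
E
python3 - <<'E'
from h import *
np.set_printoptions(precision=1,suppress=True)
P=dict(Lhub=(T((151,109)),S((498,438)),71),Rhub=(T((656,122)),S((126,179)),71),dish=(T((379,147)),S((331,337)),16))
for k,(a,b,z) in P.items(): print(k,ray("top",a,z),ray("scene",b,z))
for nm,q in(("L",[(75,38),(256,60),(228,310),(38,293)]),("R",[(552,72),(735,48),(772,305),(586,325)])):
    p=np.array([ray("top",T(x),40) for x in q]);print(nm,p[:,:2].tolist().__repr__()[:0],p,p.mean(0), np.degrees(np.arctan2(*( (p[0]+p[1]-p[2]-p[3])[[1,0]]))))
for nm,q in(("Ls",[(378,452),(515,570),(680,388),(545,288)]),("Rs",[(25,215),(165,285),(288,118)])):
    print(nm,np.array([ray("scene",S(x),40) for x in q]))
for q in [(117,238),(103,288),(695,250),(708,297)]: print("tabtop T",q,ray("top",T(q),104))
for q in [(643,312),(608,340),(191,30),(172,66)]: print("tabtop S",q,ray("scene",S(q),104))
E
```

```text
Lhub [567.7 191.5  71. ] [571.5 191.9  71. ]
Rhub [ 564.6 -157.7   71. ] [ 567.4 -157.5   71. ]
dish [555.2  33.9  16. ] [556.5  32.5  16. ]
L  [[625.2 250.2  40. ]
 [611.4 121.7  40. ]
 [433.  136.   40. ]
 [442.6 268.2  40. ]] [528. 194.  40.] -5.124791963753454
R  [[ 606.3  -87.3   40. ]
 [ 625.9 -216.5   40. ]
 [ 443.1 -240.5   40. ]
 [ 426.8 -111.8   40. ]] [ 525.5 -164.    40. ] 7.632428937176718
Ls [[619.2 124.8  40. ]
 [631.8 251.3  40. ]
 [444.9 267.   40. ]
 [434.9 142.5  40. ]]
Rs [[ 627.4 -214.8   40. ]
 [ 608.2  -86.3   40. ]
 [ 429.3 -111.4   40. ]]
tabtop T (117, 238) [471.1 208.  104. ]
tabtop T (103, 288) [436.9 216.  104. ]
tabtop T (695, 250) [ 469.6 -180.5  104. ]
tabtop T (708, 297) [ 437.9 -189.1  104. ]
tabtop S (643, 312) [444.8 223.1 104. ]
tabtop S (608, 340) [478.4 215.9 104. ]
tabtop S (191, 30) [ 444.9 -193.6  104. ]
tabtop S (172, 66) [ 481.1 -181.7  104. ]
```

```bash
cat >> h.py <<'E'
from plant import sense
from scipy.spatial.transform import Rotation as Ro
def state():
    s=sense();M=Ro.from_rotvec(s["tool_rot"]).as_matrix()
    return s,np.array(s["eef_pos"]),np.degrees(np.arctan2(M[1,0],M[0,0])),M
def plan(targets):
    "targets (x,y,z,yawdeg) -> rows in the tool frame"
    s,p,yaw,M=state();print("t",round(s["time_s"],2),"at",p.round(1),"yaw",round(yaw,1),"tilt",round(np.degrees(np.arccos(-M[2,2])),2),"F",s["ft_force"].round(1),"gap",round(s["finger_gap"],1))
    a=np.radians(yaw);X=np.array([np.cos(a),np.sin(a)]);Y=np.array([np.sin(a),-np.cos(a)])
    for t in targets:
        d=np.array(t[:3])-p;dy=(t[3]-yaw+180)%360-180
        print([round(float(v),1) for v in(d[:2]@X,d[:2]@Y,-d[2],0,0,-dy)])
def cov(side,th,dist,out=False,r=112.5):
    "finger centre dist from tab mid-plane; inner side (or outer), pushing with tool -y (left) / +y (right)"
    H,y0,sg=((np.array([569.5,191.3]),5.4,1) if side=="L" else (np.array([566,-157.5]),7.8,-1))
    f=th+np.radians(y0);c,s=np.cos(f),np.sin(f)
    q=H+r*np.array([-c,sg*s])+(dist if out else -dist)*np.array([s,sg*c])
    # yaw: left tool -y = tangent ; right tool +y = tangent
    ta=np.degrees(np.arctan2(sg*c,s));yaw=ta-90 if sg>0 else ta+90
    return q[0],q[1],yaw
E
python3 - <<'E'
from h import *
x,y,w=cov("L",.126,23)
print(x,y,w);plan([(x,y,231,w),(x,y,72,w)])
E
```

```text
454.692780767202 193.4336382149418 -12.619268218648372
t 0.1 at [ 207.2 -535.8  230.4] yaw -68.9 tilt 0.1 F [ 0.1  0.1 -0.5] gap 85.7
[-590.9, -493.8, -0.6, 0.0, 0.0, -56.2]
[-590.9, -493.8, 158.4, 0.0, 0.0, -56.2]
```

```bash
python3 -m crank '[[[-591,-494,0,0,0,-56],[-591,-494,0,0,0,-56],[-591,-494,0,0,0,-56],[-591,-494,0,0,0,-56],[-591,-494,0,0,0,-56],[-591,-494,0,0,0,-56],[-591,-494,0,0,0,-56],[-591,-494,0,0,0,-56],[-591,-494,0,0,0,-56],[-591,-494,0,0,0,-56]]]' 0
python3 - <<'E'
from h import *
x,y,w=cov("L",.126,23)
plan([(x,y,231,w),(x,y,72,w)])
E
```

```text
time_s: 1.35
eef_pos: [408.4, 57.6, 231.3]
tool_rot: [3.122, -0.352, 0.001]
ft_force: [1.4, 0.1, 1.6]
finger_gap: 0.4
t 1.35 at [408.4  57.6 231.3] yaw -12.9 tilt 0.05 F [1.4 0.1 1.6] gap 0.4
[14.9, -142.7, 0.3, 0.0, 0.0, -0.2]
[14.9, -142.7, 159.3, 0.0, 0.0, -0.2]
```

```bash
python3 -m crank '[[[5,-48,0,0,0,0],[10,-95,0,0,0,0],[15,-138,0,0,0,0],[15,-138,50,0,0,0],[15,-138,80,0,0,0],[15,-138,80,0,0,0],[15,-138,80,0,0,0]]]' 0
python3 - <<'E'
from h import *
import cv2
from plant import capture
x,y,w=cov("L",.126,23)
plan([(x,y,231,w),(x,y,72,w)])
for n in ("top","scene"):
    im=capture(n);c=proj(n,np.array([460,215,80])).astype(int)
    im=im[c[1]-50:c[1]+50,c[0]-65:c[0]+65];cv2.imwrite(f"pics/{n}1.png",im)
a=np.hstack([cv2.imread(f"pics/{n}1.png") for n in("top","scene")])
cv2.imwrite("pics/c1.png",cv2.resize(a,None,fx=3,fy=3,interpolation=cv2.INTER_CUBIC))
E
```

```text
time_s: 2.22
eef_pos: [454.4, 186.7, 152.6]
tool_rot: [-3.121, 0.352, -0.003]
ft_force: [-0.1, 0.4, 0.2]
finger_gap: -0.2
t 2.23 at [454.4 186.7 152.6] yaw -12.9 tilt 0.11 F [-0.1  0.4  0.2] gap -0.2
[-1.3, -6.6, -78.4, 0.0, 0.0, -0.3]
[-1.3, -6.6, 80.6, 0.0, 0.0, -0.3]
```

View pics/c1.png

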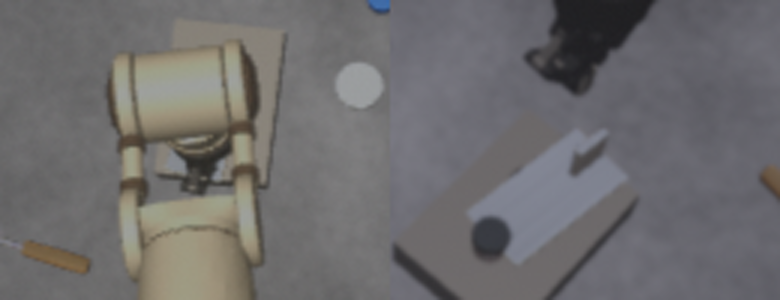

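The scene half shows the closed fingers hanging above the inner side of the left tab (tab at about (590,155), tips at about (575,85)), and the cover has not moved. The position looks right, so I'll descend on the inner side.

```bash
python3 -m crank '[[[-1,0,40,0,0,0],[-1,0,80,0,0,0],[-1,0,80,0,0,0],[-1,0,80,0,0,0]]]' 0
python3 - <<'E'
from h import *
plan([(*cov("L",t,15)[:2],72,cov("L",t,15)[2]) for t in np.arange(.08,.62,.06)])
E
```

```text
time_s: 2.82
eef_pos: [454.3, 187.1, 73.5]
tool_rot: [-3.121, 0.352, -0.005]
ft_force: [0.2, -1.2, 0.4]
finger_gap: 0.1
t 2.83 at [454.3 187.1  73.5] yaw -12.9 tilt 0.2 F [ 0.2 -1.2  0.4] gap 0.1
[-0.3, -9.1, 1.5, 0.0, 0.0, -2.9]
[-1.3, -15.9, 1.5, 0.0, 0.0, 0.5]
[-1.9, -22.6, 1.5, 0.0, 0.0, 4.0]
[-2.2, -29.4, 1.5, 0.0, 0.0, 7.4]
[-2.0, -36.2, 1.5, 0.0, 0.0, 10.9]
[-1.4, -43.0, 1.5, 0.0, 0.0, 14.3]
[-0.4, -49.8, 1.5, 0.0, 0.0, 17.7]
[1.0, -56.4, 1.5, 0.0, 0.0, 21.2]
[2.8, -63.0, 1.5, 0.0, 0.0, 24.6]
[5.0, -69.4, 1.5, 0.0, 0.0, 28.0]
```

```bash
python3 -m crank '[[[0,-5,0,0,0,0],[-1,-9,0,0,0,0],[-1,-13,0,0,0,0],[-1,-17,0,0,0,1],[-2,-23,0,0,0,4],[-2,-29,0,0,0,7],[-2,-36,0,0,0,11],[-2,-36,0,0,0,11]]]' 0
python3 - <<'E'
from h import *
plan([(*cov("L",t,15)[:2],72,cov("L",t,15)[2]) for t in np.arange(.32,.62,.03)])
E
```

```text
time_s: 3.82
eef_pos: [458.8, 222.8, 71.3]
tool_rot: [-3.074, 0.648, 0.0]
ft_force: [-0.6, 0.3, 0.6]
finger_gap: 0.0
t 3.83 at [458.8 222.8  71.3] yaw -23.8 tilt 0.0 F [-0.6  0.3  0.6] gap 0.0
[1.5, -0.8, -0.7, 0.0, 0.0, -0.1]
[1.1, -4.1, -0.7, 0.0, 0.0, 1.6]
[0.8, -7.5, -0.7, 0.0, 0.0, 3.4]
[0.6, -10.9, -0.7, 0.0, 0.0, 5.1]
[0.5, -14.3, -0.7, 0.0, 0.0, 6.8]
[0.5, -17.7, -0.7, 0.0, 0.0, 8.5]
[0.6, -21.1, -0.7, 0.0, 0.0, 10.2]
[0.9, -24.5, -0.7, 0.0, 0.0, 11.9]
[1.2, -27.9, -0.7, 0.0, 0.0, 13.7]
[1.6, -31.3, -0.7, 0.0, 0.0, 15.4]
```

```bash
cat >> h.py <<'E'
def shot(name,X,wpx=(65,50),views=("top","scene"),f=3):
    import cv2
    from plant import capture
    o=[]
    for n in views:
        c=proj(n,np.array(X)).astype(int);im=capture(n);cv2.imwrite(f"pics/{name}_{n}_full.png",im);o.append(im[c[1]-wpx[1]:c[1]+wpx[1],c[0]-wpx[0]:c[0]+wpx[0]])
        print(n,"crop origin",c[0]-wpx[0],c[1]-wpx[1])
    cv2.imwrite(f"pics/{name}.png",cv2.convertScaleAbs(cv2.resize(np.hstack(o),None,fx=f,fy=f,interpolation=cv2.INTER_CUBIC),alpha=1.4))
E
python3 - <<'E'
from h import *
shot("c2",(490,215,80),(60,50),("scene",),6)
E
```

```text
scene crop origin 284 178
```

View pics/c2.png

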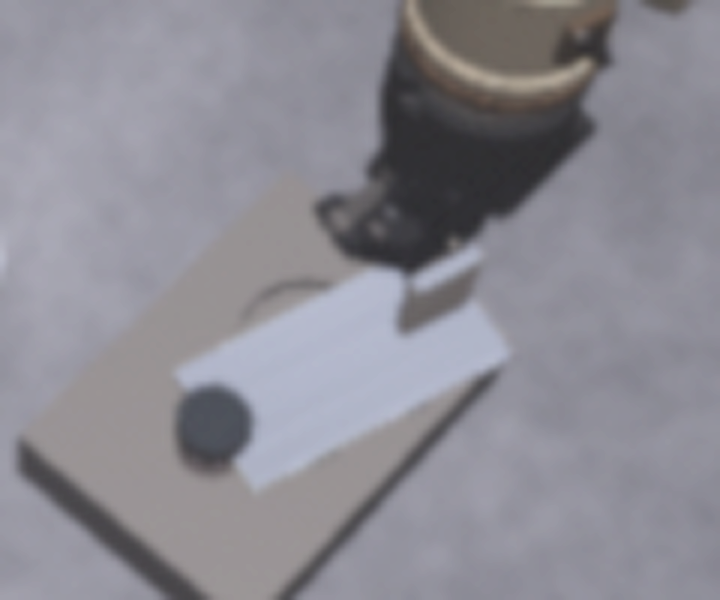

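The fingers sit on the inner face of the tab at about (400,290), and the cover has swung outward without the arm touching the base. I'll continue in small steps and watch the force.

```bash
python3 -m crank '[[[1,-4,0,0,0,2],[1,-8,0,0,0,3],[1,-11,0,0,0,5],[1,-14,0,0,0,7],[1,-18,0,0,0,9],[1,-18,0,0,0,9],[1,-18,0,0,0,9]]]' 0
python3 - <<'E'
from h import *
for i in range(3):print(sense()["ft_force"].round(1))
plan([(*cov("L",t,15)[:2],72,cov("L",t,15)[2]) for t in np.arange(.47,.75,.03)])
E
```

```text
time_s: 4.75
eef_pos: [467.1, 238.5, 71.4]
tool_rot: [-3.013, 0.888, -0.001]
ft_force: [1.0, -0.0, 1.0]
finger_gap: -0.0
[ 1. -0.  1.]
[ 1. -0.  1.]
[ 1. -0.  1.]
t 4.75 at [467.1 238.5  71.4] yaw -32.8 tilt 0.03 F [ 1. -0.  1.] gap -0.0
[-0.7, 0.1, -0.6, 0.0, 0.0, -0.5]
[-1.2, -3.3, -0.6, 0.0, 0.0, 1.2]
[-1.5, -6.6, -0.6, 0.0, 0.0, 2.9]
[-1.7, -10.0, -0.6, 0.0, 0.0, 4.7]
[-1.8, -13.4, -0.6, 0.0, 0.0, 6.4]
[-1.9, -16.9, -0.6, 0.0, 0.0, 8.1]
[-1.8, -20.3, -0.6, 0.0, 0.0, 9.8]
[-1.6, -23.7, -0.6, 0.0, 0.0, 11.5]
[-1.3, -27.0, -0.6, 0.0, 0.0, 13.3]
[-0.9, -30.4, -0.6, 0.0, 0.0, 15.0]
```

```bash
python3 -m crank '[[[-1,-3,0,0,0,1],[-1,-7,0,0,0,3],[-2,-10,0,0,0,5],[-2,-10,0,0,0,5]]]' 0; python3 -m crank '[[[0,-3,0,0,0,2],[0,-6,0,0,0,3],[0,-6,0,0,0,3]]]' 0
python3 - <<'E'
from h import *
plan([(*cov("L",t,15)[:2],72,cov("L",t,15)[2]) for t in np.arange(.62,.90,.03)])
E
```

```text
time_s: 5.25
eef_pos: [470.8, 248.2, 71.3]
tool_rot: [-2.971, 1.019, -0.0]
ft_force: [0.1, 0.1, 0.7]
finger_gap: -0.1
time_s: 5.62
eef_pos: [474.5, 252.9, 71.3]
tool_rot: [-2.944, 1.096, -0.0]
ft_force: [0.2, -0.7, 0.0]
finger_gap: -0.4
t 5.62 at [474.5 252.9  71.3] yaw -40.8 tilt 0.02 F [ 0.2 -0.7  0. ] gap -0.4
[-0.4, -0.7, -0.7, 0.0, 0.0, 0.1]
[-0.8, -4.1, -0.7, 0.0, 0.0, 1.8]
[-1.1, -7.5, -0.7, 0.0, 0.0, 3.5]
[-1.3, -10.9, -0.7, 0.0, 0.0, 5.2]
[-1.3, -14.3, -0.7, 0.0, 0.0, 7.0]
[-1.3, -17.7, -0.7, 0.0, 0.0, 8.7]
[-1.2, -21.1, -0.7, 0.0, 0.0, 10.4]
[-1.0, -24.5, -0.7, 0.0, 0.0, 12.1]
[-0.7, -27.9, -0.7, 0.0, 0.0, 13.8]
[-0.3, -31.3, -0.7, 0.0, 0.0, 15.6]
```

```bash
python3 -m crank '[[[-1,-4,0,0,0,2],[-1,-8,0,0,0,4],[-1,-11,0,0,0,5],[-1,-11,0,0,0,5]]]' 0; python3 -m crank '[[[0,-4,0,0,0,2],[0,-7,0,0,0,4],[0,-7,0,0,0,4]]]' 0
python3 - <<'E'
from h import *
plan([(*cov("L",t,15)[:2],72,cov("L",t,15)[2]) for t in np.arange(.77,1.08,.03)])
E
```

```text
time_s: 6.12
eef_pos: [481.1, 261.8, 71.4]
tool_rot: [-2.893, 1.223, -0.001]
ft_force: [-0.8, -0.9, 0.1]
finger_gap: -0.0
time_s: 6.5
eef_pos: [486.1, 266.6, 71.4]
tool_rot: [-2.849, 1.323, -0.001]
ft_force: [-0.3, 0.4, -0.3]
finger_gap: -0.2
t 6.5 at [486.1 266.6  71.4] yaw -49.8 tilt 0.03 F [-0.3  0.4 -0.3] gap -0.2
[-1.1, 0.4, -0.6, 0.0, 0.0, -0.3]
[-1.5, -3.0, -0.6, 0.0, 0.0, 1.4]
[-1.8, -6.4, -0.6, 0.0, 0.0, 3.1]
[-2.0, -9.8, -0.6, 0.0, 0.0, 4.9]
[-2.1, -13.2, -0.6, 0.0, 0.0, 6.6]
[-2.1, -16.6, -0.6, 0.0, 0.0, 8.3]
[-2.0, -20.0, -0.6, 0.0, 0.0, 10.0]
[-1.8, -23.4, -0.6, 0.0, 0.0, 11.7]
[-1.5, -26.8, -0.6, 0.0, 0.0, 13.4]
[-1.1, -30.1, -0.6, 0.0, 0.0, 15.2]
[-0.6, -33.5, -0.6, 0.0, 0.0, 16.9]
```

```bash
python3 -m crank '[[[-1,-3,0,0,0,1],[-2,-6,0,0,0,3],[-2,-10,0,0,0,5],[-2,-13,0,0,0,6],[-2,-13,0,0,0,6]]]' 0; python3 -m crank '[[[0,-4,0,0,0,2],[0,-8,0,0,0,4],[0,-12,0,0,0,5],[0,-12,0,0,0,5]]]' 0
python3 - <<'E'
from h import *
plan([(*cov("L",t,15)[:2],72,cov("L",t,15)[2]) for t in np.arange(1.0,1.5,.05)])
E
```

```text
time_s: 7.12
eef_pos: [494.8, 276.6, 71.4]
tool_rot: [-2.775, 1.471, -0.001]
ft_force: [0.6, 0.2, 0.1]
finger_gap: 0.0
time_s: 7.62
eef_pos: [505.0, 283.3, 71.4]
tool_rot: [-2.708, 1.591, -0.001]
ft_force: [1.1, 1.2, -0.3]
finger_gap: -0.2
t 7.62 at [505.  283.3  71.4] yaw -60.9 tilt 0.05 F [ 1.1  1.2 -0.3] gap -0.2
[-1.1, -0.1, -0.6, 0.0, 0.0, 1.8]
[-1.5, -5.8, -0.6, 0.0, 0.0, 4.7]
[-1.7, -11.5, -0.6, 0.0, 0.0, 7.6]
[-1.5, -17.1, -0.6, 0.0, 0.0, 10.4]
[-1.1, -22.8, -0.6, 0.0, 0.0, 13.3]
[-0.4, -28.4, -0.6, 0.0, 0.0, 16.1]
[0.6, -34.0, -0.6, 0.0, 0.0, 19.0]
[1.8, -39.6, -0.6, 0.0, 0.0, 21.9]
[3.4, -45.0, -0.6, 0.0, 0.0, 24.7]
[5.2, -50.4, -0.6, 0.0, 0.0, 27.6]
```

```bash
python3 -m crank '[[[-1,-6,0,0,0,5],[-2,-11,0,0,0,8],[-2,-17,0,0,0,10],[-1,-23,0,0,0,13],[0,-28,0,0,0,16],[1,-34,0,0,0,19],[2,-40,0,0,0,22],[3,-45,0,0,0,25],[5,-50,0,0,0,28],[5,-50,0,0,0,28]]]' 0
python3 - <<'E'
from h import *
plan([(*cov("L",t,15)[:2],72,cov("L",t,15)[2]) for t in (1.45,1.5,1.55,1.6)])
shot("c3",(530,230,80),(60,50),("scene",),6)
E
```

```text
time_s: 8.88
eef_pos: [551.1, 303.3, 71.4]
tool_rot: [-2.243, 2.198, -0.001]
ft_force: [-0.1, -0.3, -0.1]
finger_gap: -0.3
t 8.88 at [551.1 303.3  71.4] yaw -88.8 tilt 0.05 F [-0.1 -0.3 -0.1] gap -0.3
[-0.1, -0.4, -0.6, 0.0, 0.0, -0.4]
[-0.7, -6.1, -0.6, 0.0, 0.0, 2.5]
[-1.1, -11.7, -0.6, 0.0, 0.0, 5.4]
[-1.2, -17.4, -0.6, 0.0, 0.0, 8.2]
scene crop origin 281 193
```

View pics/c3.png

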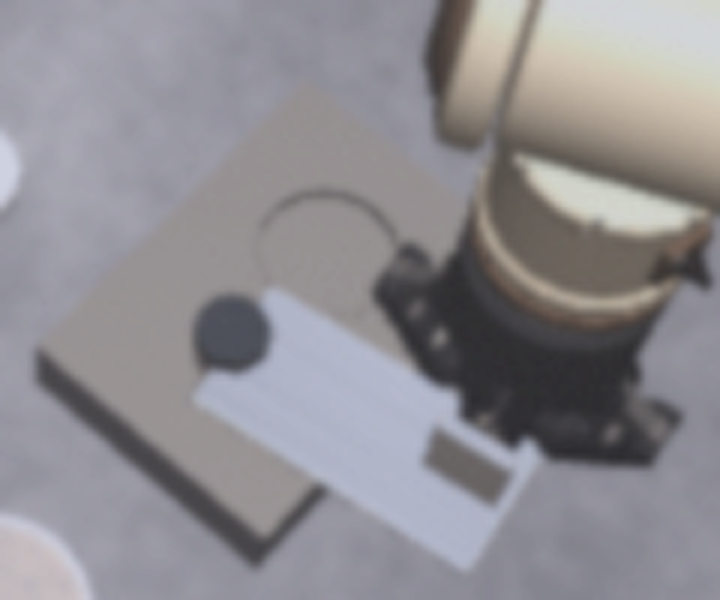

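The left cover is wide open, with the tab at about (470,460), the nest ring visible at (325,250) and no push-back felt. The left station is therefore the sound one. I'll add a small margin push, back off and lift.

```bash
python3 -m crank '[[[-1,-6,0,0,0,2],[-1,-10,0,0,0,4],[-1,-15,0,0,0,6],[-1,-15,0,0,0,6],[-1,-5,0,0,0,6],[-1,-5,-50,0,0,6],[-1,-5,-90,0,0,6],[-1,-5,-90,0,0,6]]]' 0
python3 - <<'E'
from h import *
x,y,w=cov("R",.124,26);print(x,y,w)
plan([(x,y,160,w),(x,y,72,w)])
E
```

```text
time_s: 9.93
eef_pos: [557.6, 305.2, 166.2]
tool_rot: [-2.12, 2.308, -0.006]
ft_force: [0.2, -1.2, 0.1]
finger_gap: -0.1
450.5975491421553 -161.31108068698992 14.904676659622197
t 9.93 at [557.6 305.2 166.2] yaw -94.8 tilt 0.5 F [ 0.2 -1.2  0.1] gap -0.1
[473.8, 67.2, 6.2, 0.0, 0.0, -109.8]
[473.8, 67.2, 94.2, 0.0, 0.0, -109.8]
```

```bash
python3 -m crank '[[[45,6,0,0,0,-10],[90,12,0,0,0,-20],[140,19,0,0,0,-30],[190,26,0,0,0,-40],[240,33,0,0,0,-50],[290,41,0,0,0,-60],[340,48,0,0,0,-70],[390,55,0,0,0,-80],[435,62,0,0,0,-90],[474,67,0,0,0,-100]]]' 0
python3 - <<'E'
from h import *
x,y,w=cov("R",.124,26)
plan([(x,y,160,w),(x,y,72,w)])
E
```

```text
time_s: 11.18
eef_pos: [447.0, -163.2, 160.1]
tool_rot: [-3.137, -0.149, 0.002]
ft_force: [0.8, 0.5, 0.2]
finger_gap: -0.1
t 11.18 at [ 447.  -163.2  160.1] yaw 5.5 tilt 0.09 F [0.8 0.5 0.2] gap -0.1
[3.8, -1.5, 0.1, 0.0, 0.0, -9.5]
[3.8, -1.5, 88.1, 0.0, 0.0, -9.5]
```

```bash
python3 -m crank '[[[4,-2,0,0,0,-9],[4,-2,30,0,0,-9],[4,-2,60,0,0,-9],[4,-2,88,0,0,-9],[4,-2,88,0,0,-9],[4,-2,88,0,0,-9]]]' 0
python3 - <<'E'
from h import *
plan([(*cov("R",t,15)[:2],72,cov("R",t,15)[2]) for t in np.arange(.08,.5,.06)])
E
```

```text
time_s: 11.92
eef_pos: [452.5, -160.0, 73.9]
tool_rot: [3.117, 0.387, 0.001]
ft_force: [-0.6, -0.0, 0.2]
finger_gap: 0.4
t 11.93 at [ 452.5 -160.    73.9] yaw 14.1 tilt 0.03 F [-0.6 -0.   0.2] gap 0.4
[-1.3, 6.9, 1.9, 0.0, 0.0, 1.8]
[-2.2, 13.6, 1.9, 0.0, 0.0, -1.7]
[-2.7, 20.4, 1.9, 0.0, 0.0, -5.1]
[-2.8, 27.2, 1.9, 0.0, 0.0, -8.6]
[-2.4, 34.0, 1.9, 0.0, 0.0, -12.0]
[-1.7, 40.8, 1.9, 0.0, 0.0, -15.4]
[-0.6, 47.5, 1.9, 0.0, 0.0, -18.9]
```

```bash
python3 -m crank '[[[-1,5,0,0,0,0],[-1,9,0,0,0,0],[-2,14,0,0,0,-2],[-3,20,0,0,0,-5],[-3,27,0,0,0,-8],[-2,34,0,0,0,-12],[-2,39,0,0,0,-15],[-2,39,0,0,0,-15]]]' 0
python3 -m crank '[[[0,4,0,0,0,-2],[0,7,0,0,0,-3],[0,7,0,0,0,-3]]]' 0
python3 - <<'E'
from h import *
plan([(*cov("R",t,15)[:2],72,cov("R",t,15)[2]) for t in np.arange(.38,.7,.03)])
E
```

```text
time_s: 12.92
eef_pos: [460.2, -198.9, 73.7]
tool_rot: [3.04, 0.788, 0.001]
ft_force: [0.2, -0.5, 0.1]
finger_gap: 0.3
time_s: 13.3
eef_pos: [463.5, -204.7, 73.5]
tool_rot: [3.019, 0.868, 0.001]
ft_force: [1.0, -0.5, 0.7]
finger_gap: -0.0
t 13.3 at [ 463.5 -204.7   73.5] yaw 32.1 tilt 0.04 F [ 1.  -0.5  0.7] gap -0.0
[0.2, -5.4, 1.5, 0.0, 0.0, 2.5]
[-0.4, -2.1, 1.5, 0.0, 0.0, 0.8]
[-0.8, 1.3, 1.5, 0.0, 0.0, -0.9]
[-1.2, 4.7, 1.5, 0.0, 0.0, -2.6]
[-1.4, 8.1, 1.5, 0.0, 0.0, -4.4]
[-1.6, 11.5, 1.5, 0.0, 0.0, -6.1]
[-1.6, 14.9, 1.5, 0.0, 0.0, -7.8]
[-1.5, 18.3, 1.5, 0.0, 0.0, -9.5]
[-1.4, 21.7, 1.5, 0.0, 0.0, -11.2]
[-1.1, 25.1, 1.5, 0.0, 0.0, -13.0]
[-0.7, 28.5, 1.5, 0.0, 0.0, -14.7]
```

```bash
for i in 1 2; do python3 -m crank '[[[-1,4,0,0,0,-2],[-1,7,0,0,0,-4],[-1,7,0,0,0,-4]]]' 0; done
python3 - <<'E'
from h import *
plan([(*cov("R",t,15)[:2],72,cov("R",t,15)[2]) for t in np.arange(.53,.75,.03)])
E
```

```text
time_s: 13.68
eef_pos: [466.4, -211.1, 73.4]
tool_rot: [2.986, 0.974, 0.001]
ft_force: [-0.4, -0.5, 0.4]
finger_gap: 0.3
time_s: 14.05
eef_pos: [469.7, -217.3, 73.4]
tool_rot: [2.951, 1.077, 0.0]
ft_force: [0.4, -0.6, 1.0]
finger_gap: -0.0
t 14.05 at [ 469.7 -217.3   73.4] yaw 40.1 tilt 0.03 F [ 0.4 -0.6  1. ] gap -0.0
[0.3, -2.5, 1.4, 0.0, 0.0, 1.9]
[-0.2, 0.8, 1.4, 0.0, 0.0, 0.2]
[-0.7, 4.2, 1.4, 0.0, 0.0, -1.5]
[-1.0, 7.6, 1.4, 0.0, 0.0, -3.2]
[-1.2, 11.0, 1.4, 0.0, 0.0, -4.9]
[-1.3, 14.4, 1.4, 0.0, 0.0, -6.6]
[-1.3, 17.8, 1.4, 0.0, 0.0, -8.4]
[-1.2, 21.2, 1.4, 0.0, 0.0, -10.1]
```

```bash
for i in 1 2; do python3 -m crank '[[[-1,4,0,0,0,-2],[-1,7,0,0,0,-3],[-1,7,0,0,0,-3]]]' 0; done
python3 - <<'E'
from h import *
plan([(*cov("R",t,15)[:2],72,cov("R",t,15)[2]) for t in np.arange(.68,.87,.03)])
E
```

```text
time_s: 14.42
eef_pos: [473.4, -223.4, 73.4]
tool_rot: [2.922, 1.154, 0.0]
ft_force: [0.1, 1.1, -0.8]
finger_gap: 0.1
time_s: 14.8
eef_pos: [477.5, -229.1, 73.4]
tool_rot: [2.89, 1.23, 0.0]
ft_force: [0.3, 0.8, 0.3]
finger_gap: 0.0
t 14.8 at [ 477.5 -229.1   73.4] yaw 46.1 tilt 0.03 F [0.3 0.8 0.3] gap 0.0
[0.3, 0.4, 1.4, 0.0, 0.0, -0.7]
[-0.0, 3.8, 1.4, 0.0, 0.0, -2.4]
[-0.3, 7.2, 1.4, 0.0, 0.0, -4.1]
[-0.5, 10.6, 1.4, 0.0, 0.0, -5.8]
[-0.5, 14.0, 1.4, 0.0, 0.0, -7.5]
[-0.5, 17.4, 1.4, 0.0, 0.0, -9.3]
[-0.3, 20.8, 1.4, 0.0, 0.0, -11.0]
```

```bash
for i in 1 2; do python3 -m crank '[[[0,4,0,0,0,-2],[0,7,0,0,0,-4],[0,7,0,0,0,-4]]]' 0; done
python3 - <<'E'
from h import *
plan([(*cov("R",t,15)[:2],72,cov("R",t,15)[2]) for t in np.arange(.77,1.05,.03)])
E
```

```text
time_s: 15.18
eef_pos: [482.1, -233.8, 73.1]
tool_rot: [-2.845, -1.331, 0.001]
ft_force: [-3.7, 1.1, 0.1]
finger_gap: 0.1
time_s: 15.55
eef_pos: [486.8, -238.1, 72.9]
tool_rot: [-2.795, -1.43, 0.003]
ft_force: [-5.9, 1.1, 1.2]
finger_gap: -0.1
t 15.55 at [ 486.8 -238.1   72.9] yaw 54.2 tilt 0.15 F [-5.9  1.1  1.2] gap -0.1
[-0.1, -2.4, 0.9, 0.0, 0.0, 2.3]
[-0.6, 0.9, 0.9, 0.0, 0.0, 0.6]
[-1.1, 4.3, 0.9, 0.0, 0.0, -1.2]
[-1.4, 7.7, 0.9, 0.0, 0.0, -2.9]
[-1.6, 11.1, 0.9, 0.0, 0.0, -4.6]
[-1.8, 14.5, 0.9, 0.0, 0.0, -6.3]
[-1.8, 17.9, 0.9, 0.0, 0.0, -8.0]
[-1.7, 21.3, 0.9, 0.0, 0.0, -9.8]
[-1.5, 24.7, 0.9, 0.0, 0.0, -11.5]
[-1.2, 28.1, 0.9, 0.0, 0.0, -13.2]
```

The right cover pushes back at about 6 N near 0.75 rad, after swinging freely before that. One small extra press with a hold, then back off, lift and cross to the outer side.

```bash
python3 -m crank '[[[0,2,0,0,0,-1],[0,3,0,0,0,-1],[0,3,0,0,0,-1],[0,3,0,0,0,-1]]]' 0
python3 -m crank '[[[0,-8,0,0,0,0],[0,-18,0,0,0,0],[0,-25,0,0,0,0],[0,-25,-30,0,0,0],[0,-25,-60,0,0,0],[0,-25,-60,0,0,0]]]' 0
python3 - <<'E'
from h import *
x,y,w=cov("R",.72,30,True);print(x,y,w)
plan([(x,y,130,w),(x,y,72,w)]+[(*cov("R",t,15,True)[:2],72,cov("R",t,15,True)[2]) for t in np.arange(.7,-.01,-.1)])
shot("c4",(480,-190,80),(60,50),("scene",),6)
E
```

```text
time_s: 16.05
eef_pos: [488.7, -239.7, 72.8]
tool_rot: [-2.782, -1.454, 0.004]
ft_force: [-8.1, 1.0, 2.8]
finger_gap: -0.0
time_s: 16.8
eef_pos: [471.6, -227.1, 136.5]
tool_rot: [2.779, 1.451, 0.005]
ft_force: [0.5, -0.1, 0.9]
finger_gap: -0.1
514.9313429217577 -262.1338485587952 49.05296124941927
t 16.8 at [ 471.6 -227.1  136.5] yaw 55.1 tilt 0.43 F [ 0.5 -0.1  0.9] gap -0.1
[-4.0, 55.6, 6.5, 0.0, 0.0, 6.1]
[-4.0, 55.6, 64.5, 0.0, 0.0, 6.1]
[-2.4, 38.4, 64.5, 0.0, 0.0, 7.2]
[-1.9, 27.0, 64.5, 0.0, 0.0, 13.0]
[-0.3, 15.8, 64.5, 0.0, 0.0, 18.7]
[2.5, 4.8, 64.5, 0.0, 0.0, 24.4]
[6.3, -5.9, 64.5, 0.0, 0.0, 30.2]
[11.2, -16.1, 64.5, 0.0, 0.0, 35.9]
[17.0, -25.8, 64.5, 0.0, 0.0, 41.6]
[23.8, -34.9, 64.5, 0.0, 0.0, 47.3]
scene crop origin 170 101
```

View pics/c4.png

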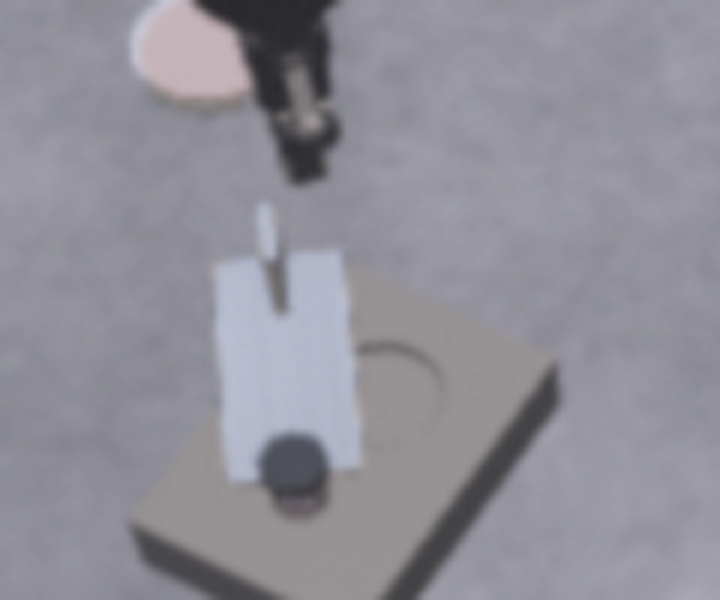

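The picture shows the right cover part open (tab top around (267,230), hub at (293,460)), sprung back to about 0.7 rad, with the fingers above its inner side. I'll cross to the outer side and descend.

```bash
python3 -m crank '[[[-2,28,-3,0,0,3],[-4,56,-3,0,0,6],[-4,60,0,0,0,6],[-4,60,30,0,0,6],[-4,60,63,0,0,6],[-4,60,63,0,0,6]]]' 0
python3 - <<'E'
from h import *
plan([(*cov("R",t,15,True)[:2],73,cov("R",t,15,True)[2]) for t in (.75,.7,.65,.6,.55,.5,.45,.4,.35,.3,.25,.2)])
E
```

```text
time_s: 17.6
eef_pos: [513.4, -260.6, 66.4]
tool_rot: [-2.849, -1.304, 0.006]
ft_force: [-0.5, -0.1, 0.9]
finger_gap: 0.2
t 17.6 at [ 513.4 -260.6   66.4] yaw 49.2 tilt 0.51 F [-0.5 -0.1  0.9] gap 0.2
[0.4, -9.5, -6.6, 0.0, 0.0, -1.6]
[-0.4, -15.1, -6.6, 0.0, 0.0, 1.3]
[-0.9, -20.7, -6.6, 0.0, 0.0, 4.1]
[-1.1, -26.4, -6.6, 0.0, 0.0, 7.0]
[-1.0, -32.1, -6.6, 0.0, 0.0, 9.9]
[-0.6, -37.8, -6.6, 0.0, 0.0, 12.7]
[0.0, -43.4, -6.6, 0.0, 0.0, 15.6]
[0.9, -49.0, -6.6, 0.0, 0.0, 18.5]
[2.1, -54.5, -6.6, 0.0, 0.0, 21.3]
[3.6, -60.0, -6.6, 0.0, 0.0, 24.2]
[5.4, -65.4, -6.6, 0.0, 0.0, 27.1]
[7.4, -70.7, -6.6, 0.0, 0.0, 29.9]
```

```bash
python3 -m crank '[[[0,-7,-6,0,0,0],[0,-15,-6,0,0,1],[-1,-21,-6,0,0,4],[-1,-26,-6,0,0,7],[-1,-32,-6,0,0,10],[-1,-38,-6,0,0,13],[0,-43,-6,0,0,16],[1,-49,-6,0,0,18],[2,-54,-6,0,0,21],[4,-60,-6,0,0,24]]]' 0
python3 - <<'E'
from h import *
plan([(*cov("R",t,15,True)[:2],73,cov("R",t,15,True)[2]) for t in (.3,.25,.2,.15,.12,.09,.06,.03,0,-.03)])
E
```

```text
time_s: 18.85
eef_pos: [474.0, -221.2, 77.3]
tool_rot: [3.065, 0.68, 0.002]
ft_force: [0.5, -0.5, 1.0]
finger_gap: 0.1
t 18.85 at [ 474.  -221.2   77.3] yaw 25.0 tilt 0.12 F [ 0.5 -0.5  1. ] gap 0.1
[-2.2, -3.9, 4.3, 0.0, 0.0, 0.0]
[-2.8, -9.5, 4.3, 0.0, 0.0, 2.9]
[-3.1, -15.2, 4.3, 0.0, 0.0, 5.8]
[-3.1, -20.9, 4.3, 0.0, 0.0, 8.6]
[-3.0, -24.3, 4.3, 0.0, 0.0, 10.3]
[-2.8, -27.7, 4.3, 0.0, 0.0, 12.1]
[-2.5, -31.0, 4.3, 0.0, 0.0, 13.8]
[-2.1, -34.4, 4.3, 0.0, 0.0, 15.5]
[-1.6, -37.8, 4.3, 0.0, 0.0, 17.2]
[-1.0, -41.1, 4.3, 0.0, 0.0, 18.9]
```

```bash
python3 -m crank '[[[-2,-5,3,0,0,0],[-3,-10,4,0,0,3],[-3,-15,4,0,0,6],[-3,-20,4,0,0,9],[-3,-25,4,0,0,11],[-3,-28,4,0,0,12],[-3,-30,4,0,0,13],[-3,-30,4,0,0,13]]]' 0;  python3 -m crank '[[[0,-2,0,0,0,1],[0,-2,0,0,0,1]]]' 0
python3 - <<'E'
from h import *
plan([(*cov("R",t,15,True)[:2],73,cov("R",t,15,True)[2]) for t in (.06,.03,0,-.03)])
E
```

```text
time_s: 19.85
eef_pos: [458.2, -194.9, 72.3]
tool_rot: [-3.124, -0.332, 0.001]
ft_force: [-0.1, -0.6, 0.5]
finger_gap: -0.3
time_s: 20.1
eef_pos: [457.7, -193.0, 72.2]
tool_rot: [-3.126, -0.305, 0.001]
ft_force: [0.7, -0.5, -0.2]
finger_gap: 0.1
t 20.1 at [ 457.7 -193.    72.2] yaw 11.1 tilt 0.03 F [ 0.7 -0.5 -0.2] gap 0.1
[0.6, 1.3, -0.8, 0.0, 0.0, -0.1]
[0.2, -2.1, -0.8, 0.0, 0.0, 1.6]
[-0.1, -5.5, -0.8, 0.0, 0.0, 3.3]
[-0.3, -8.9, -0.8, 0.0, 0.0, 5.0]
```

```bash
for i in 1 2 3 4; do python3 -m crank '[[[0,-1,0,0,0,0.5],[0,-1,0,0,0,0.5]]]' 0 | grep -E "pos|force"; done
```

```text
eef_pos: [457.6, -192.1, 72.2]
ft_force: [0.4, -0.6, 0.0]
eef_pos: [457.5, -191.1, 72.3]
ft_force: [1.0, -1.3, 0.3]
eef_pos: [457.4, -190.6, 72.3]
ft_force: [-0.3, -3.5, -2.3]
eef_pos: [457.3, -190.5, 72.4]
ft_force: [-0.7, -7.3, -3.5]
```

The closing stop is felt (about 7 N at y≈-190.5), so the right cover is shut. I'll back off, lift, and measure the dish and nest.

```bash
python3 -m crank '[[[0,6,0,0,0,0],[0,14,0,0,0,0],[0,18,-40,0,0,0],[0,18,-80,0,0,0],[0,18,-100,0,0,-9],[0,18,-100,0,0,-18],[0,18,-100,0,0,-27],[0,18,-100,0,0,-36]]]' 0
python3 - <<'E'
from h import *
import cv2
from plant import capture
o=[]
for n in("top","scene"):
    im=capture(n);cv2.imwrite(f"pics/n_{n}.png",im)
    c=proj(n,np.array([556,33,16]));x0,y0=(c-25).astype(int)
    g=im[y0:y0+50,x0:x0+50].min(2);_,m=cv2.threshold(g,0,255,cv2.THRESH_OTSU)
    cs,_=cv2.findContours(m,0,cv2.CHAIN_APPROX_NONE)
    k=min(cs,key=lambda q:np.linalg.norm(q.mean((0,1))-25) if len(q)>15 else 99)
    e=cv2.fitEllipse(k);p=np.array(e[0])+[x0,y0];print(n,e,ray(n,p,14),ray(n,p,8))
    c=proj(n,np.array([510,210,40])).astype(int)
    o.append(cv2.resize(im[c[1]-38:c[1]+38,c[0]-33:c[0]+33],None,fx=6,fy=6,interpolation=cv2.INTER_CUBIC));print("org",c-[33,38])
cv2.imwrite("pics/nest.png",cv2.convertScaleAbs(np.hstack(o),alpha=1.6))
E
```

```text
time_s: 22.1
eef_pos: [460.2, -207.1, 172.4]
tool_rot: [-2.898, -1.213, -0.001]
ft_force: [-0.3, -0.5, -0.1]
finger_gap: 0.0
top ((25.200361251831055, 25.825092315673828), (14.193668365478516, 14.827747344970703), 93.06549072265625) [556.23894727  34.64520982  14.        ] [557.50564339  34.7131309    8.        ]
org [196 181]
scene ((25.22406005859375, 25.8121395111084), (16.14158058166504, 19.088367462158203), 84.57213592529297) [555.7214343   32.43893699  14.        ] [553.20386747  30.34561434   8.        ]
org [304 202]
```

View pics/nest.png

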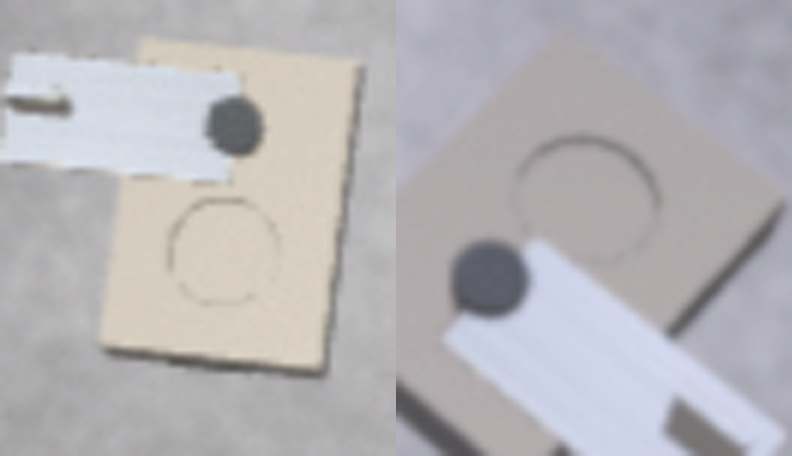

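Both views show the left cover standing wide open and the nest ring clear, centred at about (223,251) in the top half and (588,199) in the scene half.

```bash
python3 - <<'E'
from h import *
np.set_printoptions(precision=1,suppress=True)
for z in(40,37): print(ray("top",(223.5/6+196-.4,251/6+181-.4),z),ray("scene",((588-396)/6+304-.4,199/6+202-.4),z))
h=[]
print("hub",ray("top",(235/6+196-.4,126/6+181-.4),71),ray("scene",((489-396)/6+304-.4,279/6+202-.4),71))
plan([(556,33.4,100,90)])
E
```

```text
[499.4 198.6  40. ] [499.4 198.1  40. ]
[499.9 198.9  37. ] [497.9 197.6  37. ]
hub [567.  191.6  71. ] [571.9 192.   71. ]
t 22.2 at [ 460.2 -207.1  172.3] yaw 45.1 tilt 0.03 F [ 0.6 -0.6 -0.2] gap -0.1
[238.0, -101.7, 72.3, 0.0, 0.0, -44.9]
```

```bash
python3 -m crank '[[[48,-20,0,0,0,-9],[96,-41,0,0,0,-18],[143,-61,0,0,0,-27],[190,-81,0,0,0,-36],[238,-102,10,0,0,-45],[238,-102,50,0,0,-45],[238,-102,90,0,0,-45],[238,-102,110,0,0,-45],[238,-102,110,0,0,-45]]]' 72
python3 - <<'E'
from h import *
plan([(556,33.4,20,90),(556,33.4,0,90)])
shot("c5",(556,33,20),(65,50),("top","scene"),3)
E
```

```text
time_s: 23.32
eef_pos: [554.1, 33.9, 60.4]
tool_rot: [-2.219, -2.219, 0.004]
ft_force: [-1.1, 0.3, 0.5]
finger_gap: 72.1
t 23.32 at [554.1  33.9  60.4] yaw 90.0 tilt 0.26 F [-1.1  0.3  0.5] gap 72.1
[-0.5, 1.9, 40.4, 0.0, 0.0, -0.0]
[-0.5, 1.9, 60.4, 0.0, 0.0, -0.0]
top crop origin 215 158
scene crop origin 209 169
```

View pics/c5.png

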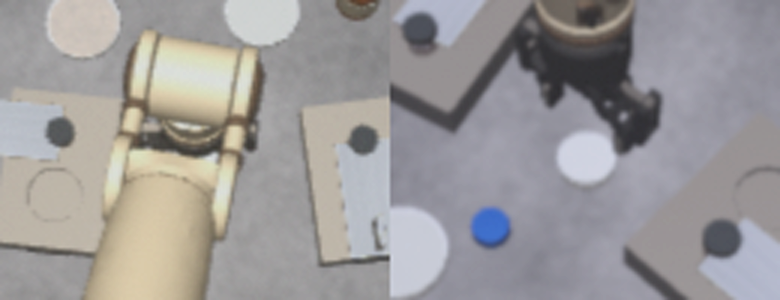

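The scene half shows the open fingers straddling the white dish at about (587,158), with the other things clear. I'll descend and feel for the table.

```bash
python3 -m crank '[[[0,2,25,0,0,0],[0,2,45,0,0,0],[0,2,55,0,0,0],[0,2,57,0,0,0],[0,2,57,0,0,0]]]' 64
for i in 1 2 3; do python3 -m crank '[[[0,0,1.5,0,0,0],[0,0,1.5,0,0,0]]]' 64 | grep -E "pos|force|gap"; done
```

```text
time_s: 24.05
eef_pos: [558.5, 33.5, 6.3]
tool_rot: [2.218, 2.223, 0.002]
ft_force: [0.2, -0.8, 0.2]
finger_gap: 64.0
eef_pos: [558.0, 33.6, 4.2]
ft_force: [0.2, 0.6, -0.8]
finger_gap: 64.1
eef_pos: [557.6, 33.6, 2.2]
ft_force: [-0.6, -0.5, 1.2]
finger_gap: 63.8
eef_pos: [557.5, 33.7, 0.6]
ft_force: [-0.2, 0.4, -0.4]
finger_gap: 64.0
```

```bash
for i in 1 2 3 4 5; do python3 -m crank '[[[0,-0.3,1.5,0,0,0],[0,-0.3,1.5,0,0,0]]]' 64 | grep -E "pos|force"; done
```

```text
eef_pos: [557.2, 33.7, -0.9]
ft_force: [-0.4, 0.6, 0.4]
eef_pos: [557.0, 33.6, -2.3]
ft_force: [0.0, -0.1, -0.3]
eef_pos: [556.6, 33.6, -3.9]
ft_force: [-0.7, 0.4, 0.1]
eef_pos: [556.3, 33.7, -5.4]
ft_force: [-0.3, 1.2, -0.5]
eef_pos: [556.5, 33.6, -6.0]
ft_force: [-2.0, 0.7, 5.0]
```

```bash
python3 -m crank '[[[0,-0.5,-9,0,0,0],[0,-0.5,-9,0,0,0],[0,-0.5,-9,0,0,0]]]' 64 | grep -E "pos|force"; python3 -m crank '[[[0,0,0,0,0,0],[0,0,0,0,0,0],[0,0,0,0,0,0],[0,0,0,0,0,0]]]' 50; python3 -m crank '[[[0,0,-30,0,0,0],[0,0,-70,0,0,0],[0,0,-70,0,0,0],[0,0,-70,0,0,0]]]' 50
python3 - <<'E'
from h import *
plan([(499.5,198.2,75,84.6),(499.5,198.2,38,84.6)])
shot("c6",(556,33,80),(60,50),("scene",),6)
E
```

```text
eef_pos: [555.7, 33.6, 2.4]
ft_force: [-1.3, 0.9, 0.3]
time_s: 26.92
eef_pos: [556.1, 33.6, 2.8]
tool_rot: [2.219, 2.224, 0.001]
ft_force: [-0.8, 1.4, 5.6]
finger_gap: 53.5
time_s: 27.42
eef_pos: [554.9, 33.8, 71.3]
tool_rot: [-2.218, -2.223, 0.001]
ft_force: [0.6, 0.6, -0.3]
finger_gap: 53.2
t 27.43 at [554.9  33.8  71.3] yaw 90.1 tilt 0.09 F [ 0.6  0.6 -0.3] gap 53.2
[164.6, -55.0, -3.7, 0.0, 0.0, 5.5]
[164.6, -55.0, 33.3, 0.0, 0.0, 5.5]
scene crop origin 213 159
```

View pics/c6.png

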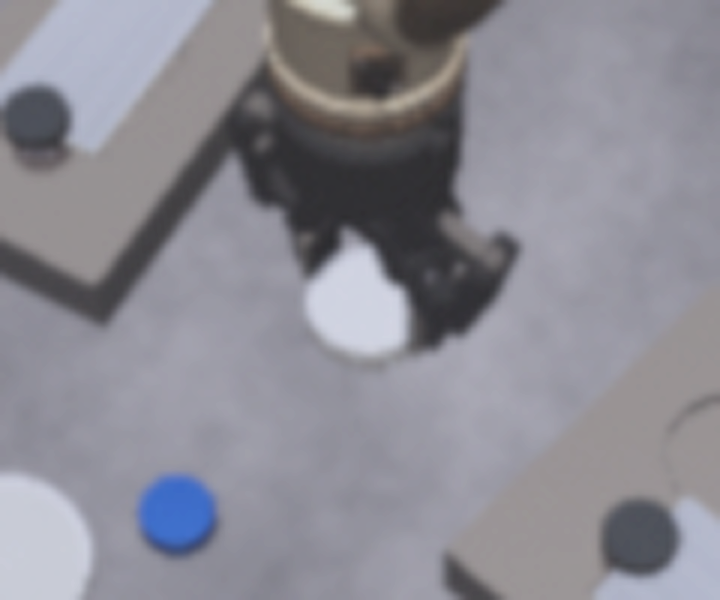

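The dish is held (white disc at about (360,300)). I'll check its position and tilt in the grip by comparing the visible outline with a circle ray-cast onto its top plane.

```bash
python3 - <<'E'
from h import *
import cv2
from scipy.optimize import least_squares
np.set_printoptions(precision=1,suppress=True)
im=cv2.imread("pics/c6_scene_full.png");x0,y0=213,159
g=im[y0:y0+100,x0:x0+120].min(2).astype(float)
m=((g>120)*255).astype(np.uint8);cs,_=cv2.findContours(m,0,cv2.CHAIN_APPROX_NONE)
k=min(cs,key=lambda q:np.linalg.norm(q.mean((0,1))-[60,50]) if len(q)>15 else 99)[:,0]
print(k.min(0),k.max(0),g[50,60])
# lower-left arc free of fingers
sel=k[(k[:,1]>48)&(k[:,0]<66)]
for zt in(82,84.5,87):
    P=np.array([ray("scene",p+[x0,y0],zt)[:2] for p in sel])
    r=least_squares(lambda q:np.hypot(*(P-q[:2]).T)-q[2],[555,34,28]);r2=least_squares(lambda q:np.hypot(*(P-q).T)-28,[555,34])
    print(zt,len(P),r.x,r2.x,abs(r2.fun).max())
E
```

```text
[51 41] [67 58] 148.0
82 19 [555.8  32.   26.2] [553.7  31.9] 1.3502089732156932
84.5 19 [557.   33.   26.1] [554.7  32.8] 1.369223376330389
87 19 [558.1  33.9  26. ] [555.8  33.8] 1.391772238323128
```

```bash
python3 -m crank '[[[40,-20,-5,0,0,2],[80,-38,-5,0,0,4],[120,-50,-5,0,0,5],[150,-55,-5,0,0,5],[165,-55,-5,0,0,5],[165,-55,-5,0,0,5],[165,-55,-5,0,0,5],[165,-55,-5,0,0,5]]]' 50
python3 - <<'E'
from h import *
plan([(499,198.2,46,84.6),(499,198.2,37.8,84.6)])
E
```

```text
time_s: 28.48
eef_pos: [500.6, 197.5, 77.2]
tool_rot: [2.315, 2.123, -0.0]
ft_force: [0.2, 0.2, -1.5]
finger_gap: 53.2
t 28.48 at [500.6 197.5  77.2] yaw 85.1 tilt 0.01 F [ 0.2  0.2 -1.5] gap 53.2
[0.5, -1.7, 31.2, 0.0, 0.0, 0.5]
[0.5, -1.7, 39.4, 0.0, 0.0, 0.5]
```

```bash
python3 -m crank '[[[0,-2,10,0,0,0],[0,-2,20,0,0,0],[0,-2,30,0,0,0],[0,-2,34,0,0,0],[0,-2,34,0,0,0]]]' 50 | grep -E "pos|force"; for i in 1 2 3 4; do python3 -m crank '[[[0,0,1.2,0,0,0],[0,0,1.2,0,0,0]]]' 50 | grep -E "pos|force"; done
```

```text
eef_pos: [498.1, 198.7, 42.9]
ft_force: [-0.7, -0.6, -0.5]
eef_pos: [498.6, 198.7, 42.4]
ft_force: [-0.1, -0.3, -0.4]
eef_pos: [498.3, 198.7, 40.9]
ft_force: [0.6, -0.6, -0.4]
eef_pos: [498.2, 198.7, 39.6]
ft_force: [-0.7, 0.4, -0.1]
eef_pos: [498.2, 198.7, 38.4]
ft_force: [-0.1, 0.1, -0.3]
```

The dish bottom has passed the rim with no contact force, so it is inside the nest. I'll continue to the floor.

```bash
for i in 1 2 3; do python3 -m crank '[[[0,0.2,0.7,0,0,0],[0,0.2,0.7,0,0,0]]]' 50 | grep -E "pos|force"; done
```

```text
eef_pos: [498.5, 198.6, 37.8]
ft_force: [1.5, 0.1, 0.4]
eef_pos: [498.7, 198.6, 37.0]
ft_force: [-0.3, 0.5, -1.0]
eef_pos: [499.1, 198.7, 36.8]
ft_force: [-2.1, -0.9, 3.5]
```

```bash
python3 -m crank '[[[0,0,0,0,0,0],[0,0,0,0,0,0],[0,0,0,0,0,0]]]' 64; python3 -m crank '[[[0,0,-20,0,0,0],[0,0,-50,0,0,0],[0,0,-100,0,0,0],[60,-60,-100,0,0,0],[60,-60,-100,0,0,0]]]' 64
python3 - <<'E'
from h import *
print(state()[1])
E
```

```text
time_s: 31.22
eef_pos: [498.9, 198.6, 36.2]
tool_rot: [-2.314, -2.125, 0.0]
ft_force: [0.6, -0.2, 0.7]
finger_gap: 63.7
time_s: 31.85
eef_pos: [442.9, 265.1, 137.0]
tool_rot: [-2.312, -2.126, -0.002]
ft_force: [-0.1, 0.1, -0.4]
finger_gap: 63.9
[442.94894729 265.09822718 137.04130304]
```

```bash
python3 -m crank '[[[-30,-30,-40,0,0,0],[-80,-50,-80,0,0,0],[-130,-60,-110,0,0,0],[-180,-70,-110,0,0,0],[-230,-70,-110,0,0,0],[-270,-70,-110,0,0,0],[-270,-70,-110,0,0,0]]]' 64
python3 - <<'E'
from h import *
import cv2
from plant import capture
im=[capture(n) for n in("top","scene")]
for n,i in zip(("top","scene"),im): cv2.imwrite(f"pics/end_{n}.png",i)
a=cv2.resize(im[0][145:265,205:365],(480,360),interpolation=cv2.INTER_CUBIC);b=cv2.resize(im[1][125:295,185:385],(424,360),interpolation=cv2.INTER_CUBIC)
cv2.imwrite("pics/end.png",cv2.convertScaleAbs(cv2.resize(np.hstack([a,b]),(800,319)),alpha=1.4))
for n,i in zip(("top","scene"),im):
    c=proj(n,np.array([499.5,198.2,50]));x0,y0=(c-20).astype(int)
    g=i[y0:y0+40,x0:x0+40,0];_,m=cv2.threshold(g,0,255,cv2.THRESH_OTSU);
    m=((i[y0:y0+40,x0:x0+40].min(2)>(135 if n=="top" else 125))*255).astype(np.uint8)
    for k in cv2.findContours(m,0,cv2.CHAIN_APPROX_NONE)[0]:
        if len(k)>15:
            e=cv2.fitEllipse(k);print(n,np.round(e[1],1),ray(n,np.array(e[0])+[x0,y0],50).round(1))
E
```

```text
time_s: 32.72
eef_pos: [351.5, -1.6, 246.5]
tool_rot: [2.319, 2.118, 0.0]
ft_force: [0.2, 0.6, -0.3]
finger_gap: 63.8
top [14.3 15.4] [499.  199.3  50. ]
scene [ 7.6 15. ] [545.2 214.1  50. ]
scene [17.1 20.2] [501.1 198.6  50. ]
```

View pics/end.png

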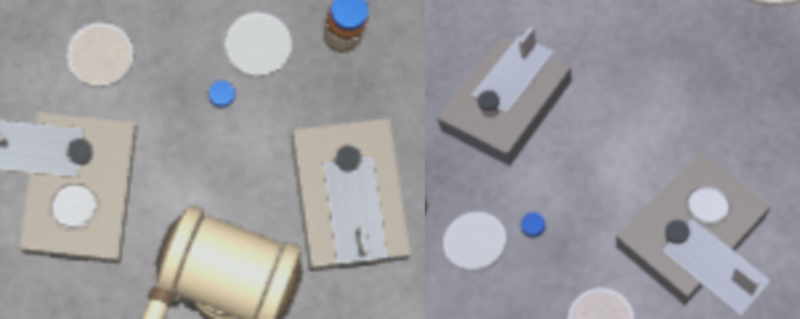

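The left cover is wide open and the dish sits in its nest at (74,206) in the top half. The right cover lies parallel to its base, so it is shut. The dish measures (500,199) against the nest at (499.5,198.2), and the arm is clear.

```bash
python3 -c "
from plant import *
print(finish_job(), sense()['time_s'])"
```

```text
the job is handed in; nothing more can be done
the job is handed in; nothing more can be done
```

The job is handed in at about 33 s of robot time; no verdict was reported.

- **Covers:** The left cover swung free to about 1.5 rad with no push-back, so it is the sound one and stays wide open. The right cover began pushing back at about 0.7 rad. I pressed it to about 8 N, then shut it against its stop at about 7 N. Both are well under the 15 N limit.
- **Dish:** I gripped the small dish, lowered it into the left nest and felt the floor at about 3.5 N, at the height expected from the grip on the table.
- **Last checks:** The final pictures put the dish within about 1–2 mm of the nest centre in both views. The right cover lies parallel to its base and the arm is clear. The big dishes and cap in view looked undisturbed, but I did not measure any bystander.
- **Odd readings:** The finger gap while holding the dish read 53 mm instead of 56 mm. The outline in the scene view still showed the dish centred in the grip to about 1–2 mm. The free-swing force of 1–2 N was lost in roughly 1 N of sensor noise.

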